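# Lean the screen in the lamp's beam path and hold the shutter half open

### The job

Take the flat white screen out of its slotted rack and lean it, the same way up and centred, on the screen rest: its lower edge on the rest's foot plate between the low lip and the bar, its upper part tilted back against the bar, and let go of it. Keep the lamp house's sprung shutter shut until then. Next slide the shutter with the gripper fingers by the tab on top of the lamp house to half travel (the long middle mark) and finish while holding it there against its spring, leaving the two little vials by the lamp house standing.

Things in the scene. Friction and masses are not known exactly. Their poses are not given: they have to be found in the camera images.
- screen: Flat rigid screen, white faces, aluminium rim, 150 wide x 8 thick x 160 high (mm), about 0.25 kg, loose. Origin: centre of its lower edge (underside). Own x along its width, y through its thickness, z up its height; both faces alike. Starts upright in the slotted rack; grip it over its upper edge.
- screen_top (a point): Centre of the screen's upper edge, 160 mm above its origin along its own z.
- plate_rack: Fixed grey rack holding the screen at the start; origin under its centre, on the table. Plate 200 (x) x 90 (y) x 8 mm with two blocks 32 mm high on it; their slot along x through the origin is 11 mm wide, end stops 166 mm apart. The screen's lower edge stands on the plate, 8 mm above the table.
- screen_rest: Fixed rest; origin under its centre, on the table (mm). Grey foot plate 160 (x) x 100 (y) x 8 thick; lip along the -y edge (lamp side), inner face y = -34, top z = 18; steel bar along x, diameter 12, length 140, axis at y = +20, z = 88, posts behind it. The screen's width runs along x, its lower edge at y -34 to 0, its top tilted to +y onto the bar: 20 to 27 degrees.
- lamp_house: Fixed grey box 170 (x) x 110 (y) x 120 mm high, window in its +y face towards the rest. Origin: centre of the underside, on the table. On its top, beside the tab, a scale of five marks: x = +35 mm (shut) and -35 mm (fully open), short ones at a quarter and three quarters, the longest in the middle at x = 0 (half travel).
- shutter (a joint): Travel of the shutter: 0 shut (start), 0.070 m fully open, half travel is 0.035 m. It slides along the lamp house's -x (towards the robot side). A spring pulls it shut: about 4 N when shut, 8.5 N at half travel, 13 N fully open; let go, it shuts by itself.
- shutter_tab (a point): Centre of the top of the shutter's black tab, 165 mm above the table and moving with the shutter: x = +35 mm (shut) to -35 mm (open), y = +40 mm in the lamp house's frame. The tab is 14 (x) x 24 (y) mm and stands 43 mm clear above the lamp house's top. It can be pinched from above.
- vial_near: Small glass vial with a white cap, 16 mm thick, 38 mm high, loose, standing on the table between lamp house and rest on the robot's side of the beam path; leave it standing. Origin: centre of its underside.
- vial_far: The same kind of vial, standing on the far side of the beam path; leave it standing. Origin: centre of its underside.
Not all that is in view belongs to the job. There is more than one size of the screen; the job needs the larger.

How it is judged:
On the way, in this order (a step that is already met when the one before it is completed fails the run):
1. the screen leans at rest on the screen rest, let go, the shutter still shut (angle between screen's own z axis and vertical between 0.1 and 0.65 rad and z of screen in the frame of screen_rest between 0.003 and 0.018 m and y of screen in the frame of screen_rest between -0.036 and 0.006 m and x of screen in the frame of screen_rest between -0.03 and 0.03 m and y of screen_top in the frame of screen_rest above 0.012 m and contact force between screen and screen_rest above 0.3 N and contact force between each of the arm, the fingers and screen below 0.1 N and linear speed of screen below 0.02 m/s and value of joint shutter below 0.01 m), for 0.3 s.
2. the fingers hold the shutter at half travel (value of joint shutter between 0.029 and 0.041 m and velocity of joint shutter between -0.005 and 0.005 m/s and contact force between the fingers and shutter above 2 N), for 0.3 s.
At the end, for the whole second after the job is handed in: Finishes holding: fingers press the shutter with over 2 N and keep it still at 35 +- 6 mm of travel; the screen, untouched and at rest, leans 6 to 37 degrees back on the bar, lower edge on the foot plate between lip and bar, centred within 30 mm along the rest (all of step 2 and angle between screen's own z axis and vertical between 0.1 and 0.65 rad and z of screen in the frame of screen_rest between 0.003 and 0.018 m and y of screen in the frame of screen_rest between -0.036 and 0.006 m and x of screen in the frame of screen_rest between -0.03 and 0.03 m and y of screen_top in the frame of screen_rest above 0.012 m and contact force between screen and screen_rest above 0.3 N and contact force between each of the arm, the fingers and screen below 0.1 N and linear speed of screen below 0.02 m/s); the arm keeps its last pose, push and grip.
It fails at once if the shutter is opened before the screen leans on its rest (value of joint shutter above 0.012 m and (distance between screen and screen_rest above 0.07 m or angle between screen's own z axis and vertical below 0.08 rad)).
It fails at once if a vial is knocked over (angle between any of vial_near, vial_far's own z axis and vertical above 0.6 rad).
It also fails if it takes over 54 s, if anything falls off the work surface, if the arm or the gripper's body presses on something with over 40 N, if the wrist force passes 120 N, or if a joint passes its speed limit or range.

### The arm

A 6-joint arm with a two-finger parallel gripper is mounted at the origin on a cart in front of the work surface, level with it; the furniture and walls round the work are solid. World frame = base frame: x ahead of the robot, y to its left, z up, the work surface at z = 0. Lengths are in m, angles in rad, forces in N, time in s.
With the tool pointing down it reaches from about 0.4 to 0.925 m from the base axis. Payload 12.5 kg.
Tool frame: the origin (TCP) lies on the centre line of the jaws, within the pads' length; the fingertips stand 22 mm ahead of it and the grasp point (between the pads) lies 3 mm ahead of it; z points along the fingers, y is the line along which they close (so a half turn about z gives the same grasp; the last joint's range is limited). The gripper opens to 95 mm and grips with 3 to 60 N. Pads are 20 mm wide; open, the fingers measure 119 mm over their backs; the gripper's body (75 mm by 180 mm) begins 59 mm behind the grasp point.
Start: joints at [1.165, 0.491, 1.559, -0, 1.092, -0.106], TCP at [0.185, 0.597, 0.201] pointing down, gripper open.
Joint ranges: [-3.1, 3.1], [-0.84, 2.19], [0.05, 2.79], [-1.13, 4.28], [0.06, 2.93], [-2.69, 2.69]. Speed limits (rad/s): [2.22, 2.22, 2.79, 3.14, 3.14, 3.14].

### API

Orientations are given as [roll, pitch, yaw] about the fixed x, y, z axes, in that order (R = Rz(yaw) Ry(pitch) Rx(roll)).
In Python, from rig import env gives the robot as it stands.
- The arm moves only by the tool move_arm, never from a script. Its argument "commands" is text: rows parted by semicolons, each of 5 numbers parted by spaces: the finger opening in m, from 0 to 0.0951, then the shift along the tool's x, y, z in fractions of the full range, 1 being 0.3 m, then the turn about the tool's z in a scale on which 1.0 is 90 degrees. In form: fingers x y z twist; .... A call has 1 to 5 rows; each row is the pose to reach, as a shift and turn from the pose commanded when the call began, along the tool's axes at that moment; what a row does not reach only later rows make up. A row lasts 1/12 s, in which the tool goes at most 41.7 mm and 7.16 degrees, less where a joint would pass 70% of its speed; a pose out of reach is approached as far as the arm can. Shift and turn numbers lie between -1 and 1, and a call with a number outside is refused. A call with a gripper value outside its range is refused whole. The fingers move at their own pace and stop on an object; "force" is the grip in N (left out, the last holds). Time passes only in rows, so rows that repeat a pose let the fingers close. It gives the time, the measured TCP pose, the force, the opening and the grip force at its end, in the units of the state.
- env.get_obs(): the state, without advancing time (a new reading comes with each control period).
- env.get_image(name): name is "scene" or "top"; returns the picture (420x560x3 uint8, red, green, blue); there is no depth.
- env.calibration(name): a dict with "mtx" (3x3 intrinsics, pixels), "R" (3x3) and "t" (3): a world point X has camera coordinates R X + t. Camera axes: x right, y down, z forward; pixel columns grow to the right and rows downward; lengths in m; the calibration is good to about 2 mm. A picture is of the moment at which its call begins. calibration takes no time and is no camera call.
- env.close_job(): hands the job in; it is judged then, once.
The state is a dict: "time": time; "qpos": joint angles; "qd": joint speeds; "joint_efforts": joint torques, N m; "eef_pos": TCP position; "ee_rot": TCP orientation; "force": force on the tool from outside, world axes, zero at the start; "ft_torque": the same for the moment, N m; "opening": finger opening in m; "grasp_force": force on a finger pad.
Only numpy, scipy, OpenCV 4.12 (cv2) and the standard library are available. Lean on these libraries where they do the work, as an engineer would, in place of code of your own. Each camera call takes 0.05 s, during which the arm holds its last target. There are 200 camera calls.

## Working session

There is one attempt and no reset: what is moved stays moved. The work goes in short steps, Python scripts to look and compute and a tool call to move; the robot and the scene stay as the last step left them, time stands still between calls to the robot, and variables do not carry over. Pictures are saved under pics/ and viewed, at most 10 in all, crops included, and the job is handed in when it is done.

Besides the shell and the picture viewer there is one more tool, called after "Call:" as name(argument=value, ...), one argument or row to a line, values as JSON. move_arm: Moves the arm, as the interface text tells. Its arguments: {"type":"object","properties":{"commands":{"type":"string"},"force":{"type":"number"}},"required":["commands"]}

```bash
mkdir -p pics; ls
python3 - <<'E'
from rig import env
import cv2
for n in("scene","top"):
    cv2.imwrite(f"pics/{n}0.png",cv2.resize(env.get_image(n),(800,600),interpolation=cv2.INTER_CUBIC)[:,:,::-1])
    c=env.calibration(n);print(n,c["mtx"].tolist(),(-c["R"].T@c["t"]).round(3),c["R"].round(2).tolist())
o=env.get_obs();print({k:o[k] for k in("time","eef_pos","ee_rot","force","opening")})
E
```

```text
pics
scene [[417.7267933973033, 0.0, 272.84495265181556], [0.0, 417.7267933973033, 209.6667329394217], [0.0, 0.0, 1.0]] [ 0.175 -0.376  0.761] [[0.78, -0.63, -0.01], [-0.48, -0.58, -0.66], [0.41, 0.52, -0.76]]
top [[482.7423498388103, 0.0, 286.1027269822588], [0.0, 482.7423498388103, 214.2086272678685], [0.0, 0.0, 1.0]] [0.29  0.048 1.143] [[0.08, -1.0, -0.0], [-0.97, -0.08, -0.23], [0.23, 0.02, -0.97]]
{'time': 0.1, 'eef_pos': array([0.18446455, 0.59691598, 0.20022706]), 'ee_rot': array([-3.14060526e+00, -6.11211586e-05,  2.84184432e+00]), 'force': array([-0.02039294, -0.28414426, -0.73719833]), 'opening': 0.09499345069035127}
```

View pics/scene0.png

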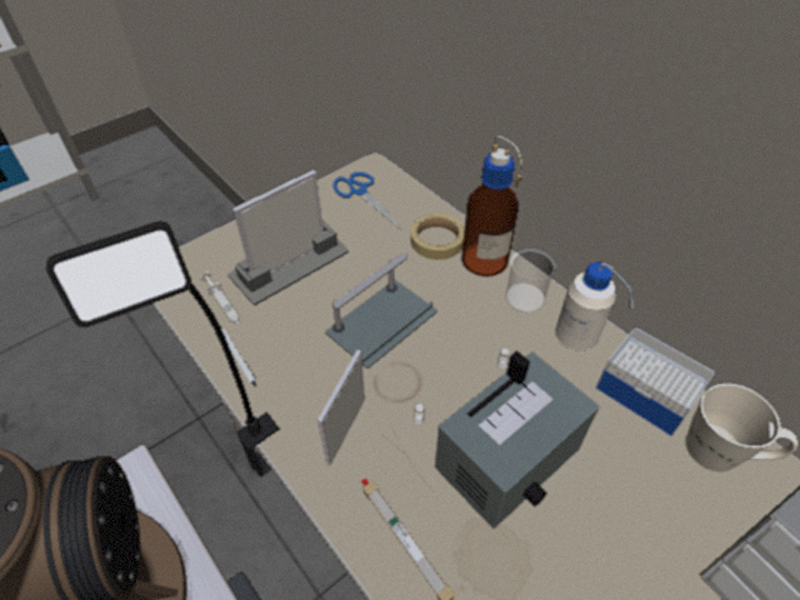

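View pics/top0.png

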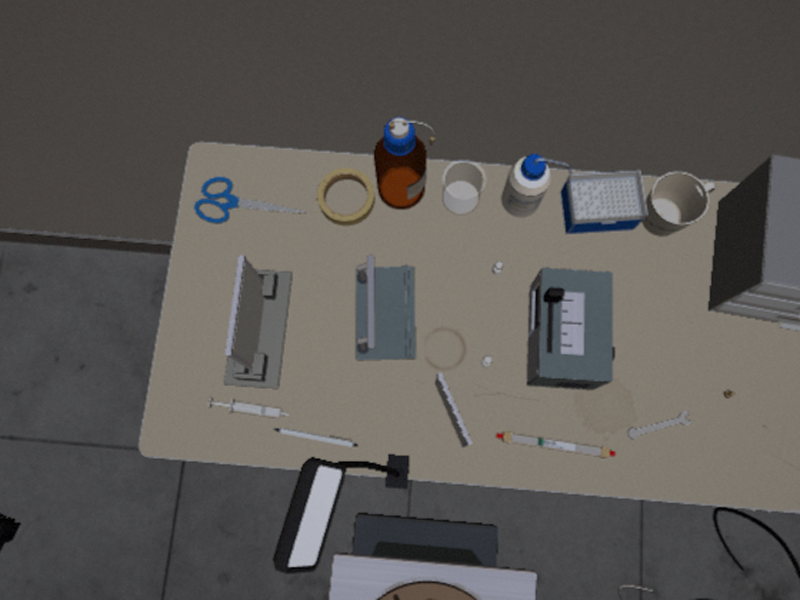

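```bash
cat > h.py <<'E'
import numpy as np
from rig import env
def ray(n,u,v,z):
    c=env.calibration(n);d=c["R"].T@np.linalg.inv(c["mtx"])@[u,v,1];o=-c["R"].T@c["t"]
    return o+d*(z-o[2])/d[2]
def proj(n,X):
    c=env.calibration(n);p=c["mtx"]@(c["R"]@np.asarray(X)+c["t"]);return p[:2]/p[2]
def crop(im,x0,y0,w,h,s):
    import cv2
    return cv2.resize(im[y0:y0+h,x0:x0+w],None,fx=s,fy=s,interpolation=cv2.INTER_CUBIC)[:,:,::-1]
E
python3 - <<'E'
from h import *
import cv2
t=env.get_image("top")
cv2.imwrite("pics/c1.png",crop(t,150,170,150,110,5))
cv2.imwrite("pics/c2.png",crop(t,320,170,120,110,5))
E
```

```text
(no output)
```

View pics/c1.png

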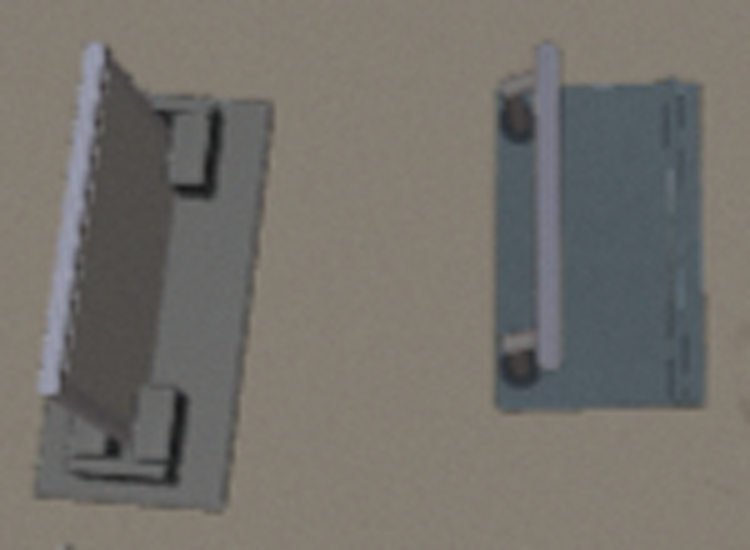

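View pics/c2.png

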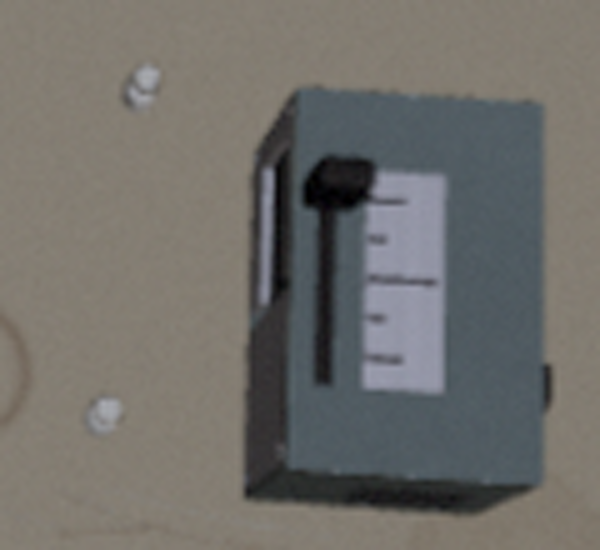

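Run:
```python
from h import *
def P(l,x0,y0,z,s=5):
    return np.array([ray("top",x0+(u+.5)/s-.5,y0+(v+.5)/s-.5,z)[:2] for u,v in l])
def pr(n,a):
    print(n,a.round(4).tolist()); 
a=P([(95,45),(48,392)],150,170,.168);pr("screen top",a);d=a[0]-a[1];print(np.linalg.norm(d),np.degrees(np.arctan2(*d[::-1])),a.mean(0))
a=P([(36,497),(222,508),(272,102)],150,170,.008);pr("rack",a);print(np.linalg.norm(np.diff(a,axis=0),axis=1),a[[0,2]].mean(0),np.degrees(np.arctan2(*(a[2]-a[1])[::-1])))
a=P([(497,88),(702,84),(704,407),(498,410)],150,170,.008);pr("rest",a);print(np.linalg.norm(np.diff(a,axis=0),axis=1),a.mean(0))
a=P([(547,42),(549,368)],150,170,.090);pr("bar",a);d=a[0]-a[1];print(np.linalg.norm(d),np.degrees(np.arctan2(*d[::-1])),a.mean(0))
a=P([(297,90),(543,103),(541,487),(288,470)],320,170,.12);pr("lamp",a);print(np.linalg.norm(np.diff(a,axis=0),axis=1),a.mean(0))
a=P([(405,201),(402,281),(400,359)],320,170,.12);pr("marks",a)
a=P([(348,175)],320,170,.165);pr("tab",a)
a=P([(147,77),(105,413)],320,170,.038);pr("vials",a)
```

```text
screen top [[0.5747, 0.3232], [0.4261, 0.3218]]
0.14863571868989403 0.5668086672293311 [0.50038433 0.32249293]
rack [[0.3984, 0.3651], [0.4006, 0.2772], [0.5997, 0.278]]
[0.08800547 0.19913728] [0.49908691 0.32156673] 0.24180077068129668
rest [[0.6159, 0.169], [0.6263, 0.0691], [0.4672, 0.0552], [0.4577, 0.1525]]
[0.1004178  0.15968007 0.09778418] [0.54177747 0.11144016]
bar [[0.616, 0.1397], [0.466, 0.1243]]
0.15075780323839127 5.8612978020579405 [0.54102213 0.13203433]
lamp [[0.6066, -0.1288], [0.6096, -0.2369], [0.4398, -0.2388], [0.4381, -0.1316]]
[0.10819339 0.16981393 0.10724101] [ 0.52350713 -0.18403904]
marks [[0.5601, -0.1777], [0.5243, -0.1775], [0.4899, -0.1776]]
tab [[0.5574, -0.1437]]
vials [[0.6325, -0.0714], [0.4694, -0.0608]]
```

Run:
```python
from h import *
def tri(s,t):
    A=[];b=[]
    for n,p in(("scene",s),("top",t)):
        o=ray(n,p[0]/1.4286,p[1]/1.4286,0);c=env.calibration(n);C=-c["R"].T@c["t"];d=(o-C)/np.linalg.norm(o-C)
        M=np.eye(3)-np.outer(d,d);A.append(M);b.append(M@C)
    X=np.linalg.lstsq(np.vstack(A),np.hstack(b),rcond=None)[0]
    return X.round(3),proj("scene",X)*1.4286-s,proj("top",X)*1.4286-t
print("ctr",tri((120,272),(310,515)))
print("neckend",tri((188,285),(340,463)))
print("base",tri((258,435),(397,470)))
print("corner scene BL->top?",tri((80,322),(280,568)))
print("left top corner",tri((52,265),(315,570)))
```

```text
ctr (array([0.225, 0.162, 0.293]), array([ 0.73554116, -0.20548573]), array([-0.19556861,  0.65606541]))
neckend (array([0.285, 0.138, 0.252]), array([ 3.03131977, -0.96242687]), array([-0.92528826,  2.73320653]))
base (array([ 0.283,  0.07 , -0.009]), array([ 1.54040497, -0.61083956]), array([-0.46089005,  1.36518544]))
corner scene BL->top? (array([0.159, 0.201, 0.219]), array([-4.7000728,  1.3028944]), array([ 1.170843  , -4.20101625]))
left top corner (array([0.173, 0.142, 0.355]), array([ 1.95483969, -0.49596394]), array([-0.39543361,  1.66862206]))
```

Careful with the scale: shifts go in shares of 0.3 m and turns go in shares of 90 degrees. That gives: -0.185 m / 0.3 = -0.6167, -0.082 m / 0.3 = -0.2733, -17.6 degrees / 90 = -0.1956.

Call:
move_arm(
  commands="0.095 -0.1233 -0.0533 -0.1167 -0.0667; 0.095 -0.2467 -0.11 -0.1167 -0.1333; 0.095 -0.37 -0.1633 -0.1167 -0.1956; 0.095 -0.4933 -0.22 -0.1167 -0.1956; 0.095 -0.6167 -0.2733 -0.1167 -0.1956",
  force=20,
)

```text
time: 0.57
eef_pos: [0.3344, 0.4658, 0.2359]
ee_rot: [3.141, 0.0, -3.133]
force: [1.1, 0.9, -0.3]
opening: 0.0955
grasp_force: 0.0
```

```bash
cat >> h.py <<'E'
def rel(x,y,z,yawdeg):
    o=env.get_obs();p=o["eef_pos"];w=o["ee_rot"][2];d=np.array([x,y,z])-p
    tw=(np.degrees(w)-yawdeg+180)%360-180
    print("t",round(o["time"],2),"tcp",p.round(4),"rpy",o["ee_rot"].round(4),"F",o["force"].round(2),"op",round(o["opening"],4),"gf",o["grasp_force"],"q",o["qpos"].round(2))
    print("tool shift x %.4f y %.4f z %.4f twist %.2f"%(d[0]*np.cos(w)+d[1]*np.sin(w),d[0]*np.sin(w)-d[1]*np.cos(w),-d[2],tw))
E
python3 -c "
from h import *
rel(.5,.322,.235,180.4)"
```

```text
t 0.57 tcp [0.3344 0.4658 0.2359] rpy [ 3.1414e+00  1.0000e-04 -3.1330e+00] F [ 1.07  0.94 -0.3 ] op 0.0955 gf 0.0 q [ 0.83  0.38  1.64  0.    1.12 -0.75]
tool shift x -0.1643 y -0.1452 z 0.0009 twist 0.09
```

Call:
move_arm(
  commands="0.095 -0.1 -0.0867 0 0; 0.095 -0.2 -0.1767 0 0; 0.095 -0.3 -0.2667 0 0; 0.095 -0.4 -0.3533 0 0; 0.095 -0.4833 -0.4267 0 0",
)

```text
time: 0.98
eef_pos: [0.4811, 0.3383, 0.2357]
ee_rot: [-3.142, 0.0, -3.135]
force: [0.9, 0.9, 0.4]
opening: 0.0948
grasp_force: 0.0
```

In the tool's units: -0.017 m / 0.3 = -0.0567, -0.015 m / 0.3 = -0.05.

Call:
move_arm(
  commands="0.095 -0.0567 -0.05 0 0; 0.095 -0.0567 -0.05 0 0; 0.095 -0.0567 -0.05 0 0; 0.095 -0.0567 -0.05 0 0",
)

```text
time: 1.32
eef_pos: [0.496, 0.3257, 0.2355]
ee_rot: [3.142, -0.001, -3.134]
force: [-0.5, 0.4, 0.0]
opening: 0.095
grasp_force: 0.0
```

```bash
python3 -c "
from h import *
rel(.5,.322,.158,180.4)"
```

```text
t 1.32 tcp [0.496  0.3257 0.2355] rpy [ 3.1416e+00 -6.0000e-04 -3.1343e+00] F [-0.5   0.4   0.01] op 0.095 gf 0.0 q [ 0.47  0.41  1.59  0.    1.13 -1.11]
tool shift x -0.0039 y -0.0038 z 0.0775 twist 0.02
```

In the tool's units: 0.0775 m / 0.3 = 0.2583, 0.02 m / 0.3 = 0.0667.

Call:
move_arm(
  commands="0.095 -0.0133 -0.0133 0.0667 0; 0.095 -0.0133 -0.0133 0.15 0; 0.095 -0.0133 -0.0133 0.2167 0; 0.095 -0.0133 -0.0133 0.2583 0; 0.04 -0.0133 -0.0133 0.2583 0",
)

```text
time: 1.73
eef_pos: [0.4985, 0.322, 0.1558]
ee_rot: [-3.14, -0.004, -3.133]
force: [-0.1, 0.2, -1.0]
opening: 0.0918
grasp_force: 0.0
```

Call:
move_arm(
  commands="0.02 0 0 0 0; 0.02 0 0 0 0; 0.02 0 0 0 0; 0.02 0 0 0 0",
)

```text
time: 2.07
eef_pos: [0.5007, 0.3219, 0.1593]
ee_rot: [3.141, 0.001, -3.134]
force: [0.2, -1.6, -0.8]
opening: 0.0669
grasp_force: 0.0
```

Run:
```python
from h import *
import cv2
rel(.5,.322,.158,180.4)
t=env.get_image("top");s=env.get_image("scene")
im=np.hstack([crop(t,140,150,130,140,3),crop(s,140,100,130,140,3)])
cv2.imwrite("pics/g1.png",im)
```

```text
t 2.07 tcp [0.5007 0.3219 0.1593] rpy [ 3.1408e+00  1.4000e-03 -3.1339e+00] F [ 0.17 -1.59 -0.84] op 0.0669 gf 0.0 q [ 0.46  0.49  1.68  0.    0.97 -1.12]
tool shift x 0.0007 y 0.0002 z 0.0013 twist 0.04
```

View pics/g1.png

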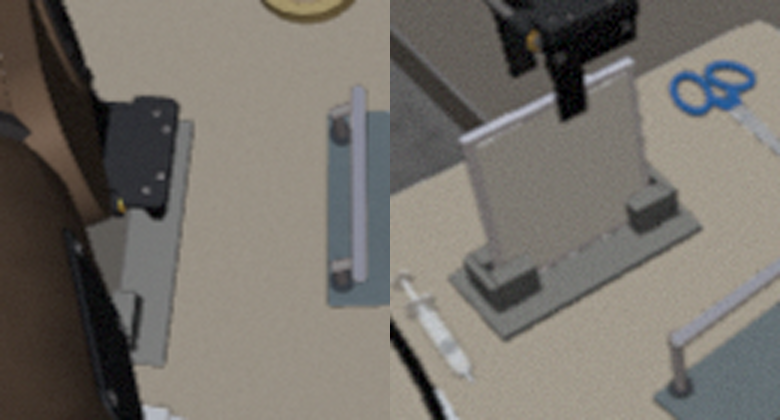

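The gripper straddles the screen's upper edge near its middle (finger at (570,90) in the right half; edge from (463,138) to (632,62)). Now closing.

Call:
move_arm(
  commands="0.0 0 0 0 0; 0.0 0 0 0 0; 0.0 0 0 0 0; 0.0 0 0 0 0; 0.0 0 0 0 0",
  force=25,
)

```text
time: 2.58
eef_pos: [0.5006, 0.3215, 0.1583]
ee_rot: [3.141, 0.0, -3.134]
force: [-0.2, 0.5, -0.1]
opening: 0.0257
grasp_force: 0.0
```

Call:
move_arm(
  commands="0.0 0 0 0 0; 0.0 0 0 0 0; 0.0 0 0 0 0; 0.0 0 0 0 0; 0.0 0 0 0 0",
)

```text
time: 3.0
eef_pos: [0.5006, 0.3215, 0.1582]
ee_rot: [3.142, -0.0, -3.134]
force: [-0.3, 0.7, -0.6]
opening: 0.0004
grasp_force: 0.0
```

Call:
move_arm(
  commands="0.0 0 0 0 0; 0.0 0 0 0 0; 0.0 0 0 0 0; 0.0 0 0 0 0",
)

```text
time: 3.33
eef_pos: [0.5006, 0.3215, 0.1582]
ee_rot: [3.142, 0.0, -3.134]
force: [0.3, 1.5, -0.9]
opening: 0.0004
grasp_force: 0.0
```

Run:
```python
from h import *
import cv2
s=env.get_image("scene");t=env.get_image("top")
cv2.imwrite("pics/g2.png",np.hstack([crop(s,140,70,130,150,4)[:,:],crop(t,140,150,65,150,4)]))
for n in ("scene",):
    for X in ([.5006,.3215,.136],[.5006,.3215,.158],[.4261,.3218,.168],[.5747,.3232,.168]): print(X,(proj(n,X)-[140,70])*4)
```

```text
[0.5006, 0.3215, 0.136] [221.90347273 293.15933097]
[0.5006, 0.3215, 0.158] [215.93615244 263.04308883]
[0.4261, 0.3218, 0.168] [ 95.98534946 304.64840673]
[0.5747, 0.3232, 0.168] [320.53663638 195.46109715]
```

View pics/g2.png

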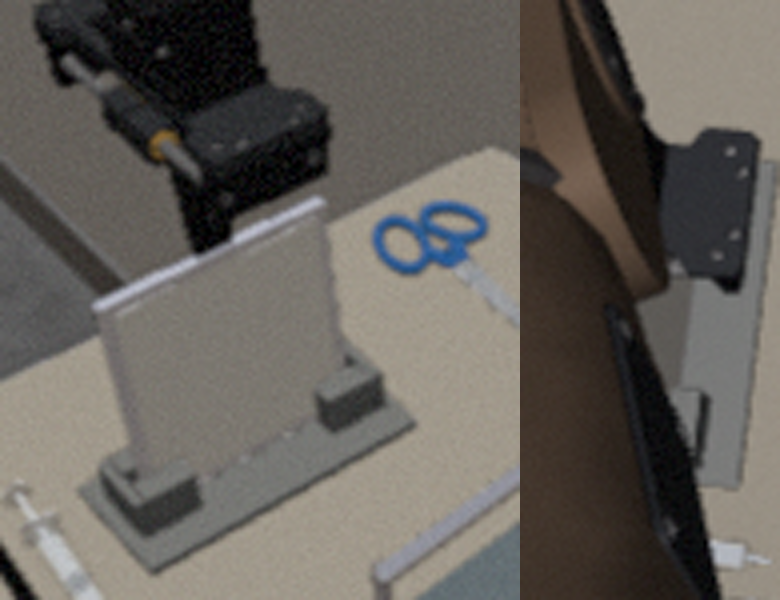

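Run:
```python
from h import *
print("g1 front tip seen ~(570,118); pred:")
for y in (.288,.278): 
  for z in (.136,.150,.165): print(y,z,((proj("scene",[.5,y,z])-[140,100])*3+[390,0]).round(0))
print("g2 pred tips, seen (205,255)")
for y in (.3215,.33,.34,.35):
  for z in (.136,.150,.165): print(y,z,((proj("scene",[.5,y,z])-[140,70])*4).round(0))
```

```text
g1 front tip seen ~(570,118); pred:
0.288 0.136 [580. 152.]
0.288 0.15 [577. 138.]
0.288 0.165 [574. 122.]
0.278 0.136 [587. 159.]
0.278 0.15 [584. 145.]
0.278 0.165 [581. 129.]
g2 pred tips, seen (205,255)
0.3215 0.136 [221. 294.]
0.3215 0.15 [217. 275.]
0.3215 0.165 [213. 254.]
0.33 0.136 [213. 286.]
0.33 0.15 [209. 267.]
0.33 0.165 [205. 246.]
0.34 0.136 [204. 278.]
0.34 0.15 [200. 259.]
0.34 0.165 [196. 238.]
0.35 0.136 [195. 269.]
0.35 0.15 [191. 250.]
0.35 0.165 [187. 229.]
```

The picture shows both fingertips ending at the screen's upper edge, around (205,255), and not astride it. They look about 30 mm higher than the state implies. I'll rise, open, go deeper and look.

In the tool's units: -0.03 m / 0.3 = -0.1, -0.015 m / 0.3 = -0.05.

Call:
move_arm(
  commands="0.0 0 0 -0.05 0; 0.05 0 0 -0.1 0; 0.05 0 0 -0.1 0; 0.05 0 0 -0.1 0; 0.05 0 0 -0.1 0",
)

```text
time: 3.85
eef_pos: [0.5003, 0.3214, 0.1876]
ee_rot: [-3.141, -0.001, -3.134]
force: [0.1, 0.3, -0.8]
opening: 0.0219
grasp_force: 0.0
```

In the tool's units: 0.03 m / 0.3 = 0.1, 0.025 m / 0.3 = 0.0833.

Call:
move_arm(
  commands="0.05 0 0 0 0; 0.05 0 0 0 0; 0.05 0 0 0.0333 0; 0.05 0 0 0.0833 0; 0.05 0 0 0.1 0",
)

```text
time: 4.27
eef_pos: [0.4998, 0.3211, 0.1558]
ee_rot: [-3.14, -0.002, -3.134]
force: [-0.0, 0.3, -0.1]
opening: 0.0491
grasp_force: 0.0
```

In the tool's units: 0.028 m / 0.3 = 0.0933, 0.021 m / 0.3 = 0.07.

Call:
move_arm(
  commands="0.05 0 0 0.0233 0; 0.05 0 0 0.0467 0; 0.05 0 0 0.07 0; 0.05 0 0 0.0933 0; 0.05 0 0 0.0933 0",
)

```text
time: 4.68
eef_pos: [0.5001, 0.3213, 0.1288]
ee_rot: [-3.141, -0.002, -3.134]
force: [-0.5, 0.0, -0.6]
opening: 0.0499
grasp_force: 0.0
```

Run:
```python
from h import *
import cv2
s=env.get_image("scene");rel(.5,.322,.13,180.4)
cv2.imwrite("pics/g3.png",crop(s,140,70,130,150,4))
```

```text
t 4.73 tcp [0.5004 0.3214 0.1296] rpy [-3.1412e+00 -1.0000e-03 -3.1342e+00] F [0.34 0.07 0.38] op 0.0501 gf 0.0 q [ 0.46  0.53  1.71  0.    0.9  -1.12]
tool shift x 0.0004 y 0.0006 z -0.0004 twist 0.02
```

View pics/g3.png

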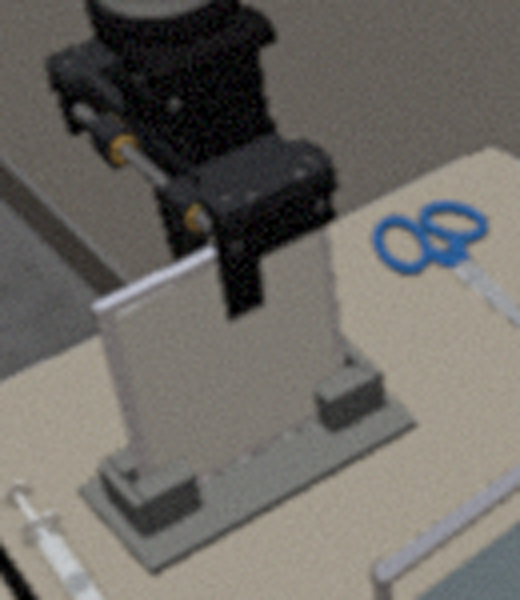

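Now the front finger overlaps the screen's face, with its tip at (245,318). Closing.

Call:
move_arm(
  commands="0.0 0 0 0 0; 0.0 0 0 0 0; 0.0 0 0 0 0; 0.0 0 0 0 0; 0.0 0 0 0 0",
)

```text
time: 5.15
eef_pos: [0.5007, 0.3215, 0.1305]
ee_rot: [3.141, 0.0, -3.134]
force: [-0.3, -1.0, -0.6]
opening: 0.0219
grasp_force: 0.0
```

Call:
move_arm(
  commands="0.0 0 0 0 0; 0.0 0 0 0 0; 0.0 0 0 0 0; 0.0 0 0 0 0; 0.0 0 0 0 0",
)

```text
time: 5.57
eef_pos: [0.5006, 0.3216, 0.1303]
ee_rot: [3.141, 0.0, -3.134]
force: [0.5, 1.1, 0.4]
opening: 0.0077
grasp_force: 25.0
```

In the tool's units: -0.12 m / 0.3 = -0.4, -0.09 m / 0.3 = -0.3.

Call:
move_arm(
  commands="0.0 0 0 -0.0333 0; 0.0 0 0 -0.1 0; 0.0 0 0 -0.2 0; 0.0 0 0 -0.3 0; 0.0 0 0 -0.4 0",
)

```text
time: 5.98
eef_pos: [0.5001, 0.3211, 0.2519]
ee_rot: [-3.141, -0.001, -3.134]
force: [0.2, 0.6, -2.0]
opening: 0.0075
grasp_force: 25.0
```

In the tool's units: -0.015 m / 0.3 = -0.05.

Call:
move_arm(
  commands="0.0 0 0 -0.05 0; 0.0 0 0 -0.05 0; 0.0 0 0 -0.05 0",
)

```text
time: 6.23
eef_pos: [0.5004, 0.3213, 0.2655]
ee_rot: [3.141, 0.001, -3.134]
force: [-0.2, -0.5, -2.5]
opening: 0.008
grasp_force: 25.0
```

Run:
```python
from h import *
import cv2
s=env.get_image("scene");t=env.get_image("top");rel(.544,.089,.265,185.5)
cv2.imwrite("pics/g4.png",np.hstack([crop(s,140,30,130,150,3),crop(t,130,150,130,150,3)]))
```

```text
t 6.33 tcp [0.4999 0.3211 0.2638] rpy [-3.1404e+00 -2.2000e-03 -3.1342e+00] F [-0.07 -0.27 -1.96] op 0.0073 gf 24.98914271593094 q [ 0.46  0.39  1.55 -0.    1.2  -1.12]
tool shift x -0.0423 y -0.2324 z -0.0012 twist -5.08
```

View pics/g4.png

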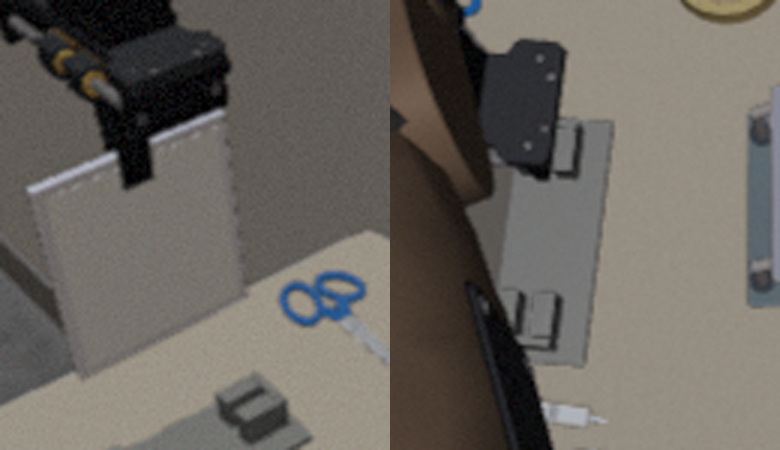

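The screen hangs upright in the grip, clear of the rack (lower edge from (80,378) to (245,298)). Now over the rest.

In the tool's units: -0.145 m / 0.3 = -0.4833, -0.115 m / 0.3 = -0.3833, -5.1 degrees / 90 = -0.0567.

Call:
move_arm(
  commands="0.0 -0.0167 -0.0833 0 -0.0111; 0.0 -0.0367 -0.1833 0 -0.0222; 0.0 -0.0567 -0.2833 0 -0.0333; 0.0 -0.0767 -0.3833 0 -0.0444; 0.0 -0.0967 -0.4833 0 -0.0567",
)

```text
time: 6.75
eef_pos: [0.5302, 0.1753, 0.2636]
ee_rot: [-3.141, -0.003, -3.044]
force: [0.6, 0.5, -1.7]
opening: 0.0081
grasp_force: 25.0
```

```bash
python3 -c "
from h import *
rel(.544,.089,.265,185.5)"
```

```text
t 6.75 tcp [0.5302 0.1753 0.2636] rpy [-3.1413e+00 -2.9000e-03 -3.0440e+00] F [ 0.61  0.46 -1.65] op 0.0081 gf 24.995291233062744 q [ 0.2   0.34  1.64  0.    1.17 -1.47]
tool shift x -0.0054 y -0.0872 z -0.0014 twist 0.09
```

In the tool's units: -0.0875 m / 0.3 = -0.2917, -0.08 m / 0.3 = -0.2667.

Call:
move_arm(
  commands="0.0 -0.0067 -0.1 0 0; 0.0 -0.0133 -0.2 0 0; 0.0 -0.02 -0.2667 0 0; 0.0 -0.02 -0.2917 0 0; 0.0 -0.02 -0.2917 0 0",
)

```text
time: 7.17
eef_pos: [0.5448, 0.0888, 0.2639]
ee_rot: [3.142, -0.002, -3.047]
force: [0.1, -0.1, -2.7]
opening: 0.0081
grasp_force: 25.0
```

Run:
```python
from h import *
import cv2
rel(.544,.089,.131,185.5)
s=env.get_image("scene");t=env.get_image("top")
cv2.imwrite("pics/g5.png",np.hstack([crop(s,190,80,130,180,3),crop(t,200,130,130,180,3)]))
```

```text
t 7.17 tcp [0.5448 0.0888 0.2639] rpy [ 3.1415e+00 -2.3000e-03 -3.0474e+00] F [ 0.12 -0.14 -2.7 ] op 0.0081 gf 24.994678795337677 q [ 0.04  0.33  1.65 -0.    1.17 -1.62]
tool shift x 0.0008 y 0.0003 z 0.1329 twist -0.11
```

View pics/g5.png

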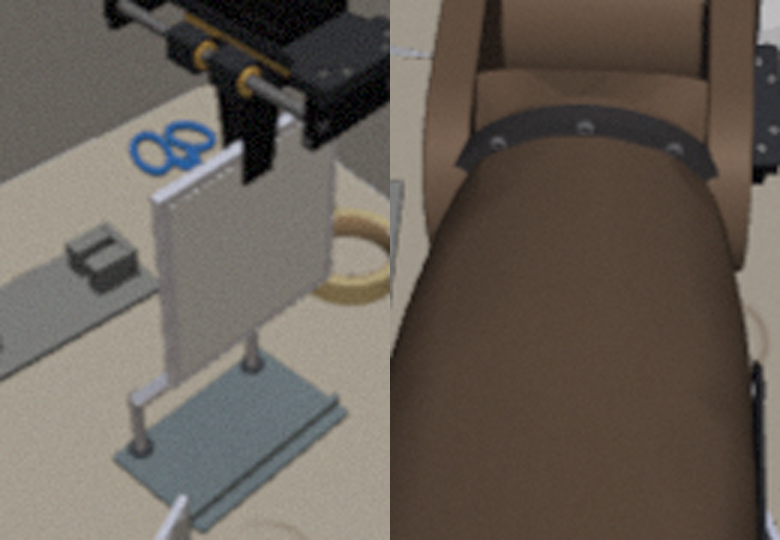

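The screen hangs upright above the rest, its lower corners at about (173,387) and (330,270) in the left half. I'll check those numerically.

Run:
```python
from h import *
for p in((173,387),(330,270)): print(ray("scene",190+p[0]/3,80+p[1]/3,.1415).round(4))
c,s=np.cos(np.radians(5.5)),np.sin(np.radians(5.5))
for k in(-.075,.075): print(np.round([.544+k*c,.089+k*s],4))
```

```text
[0.47   0.0794 0.1415]
[0.6223 0.0963 0.1415]
[0.4693 0.0818]
[0.6187 0.0962]
```

In the tool's units: 0.127 m / 0.3 = 0.4233, 0.115 m / 0.3 = 0.3833.

Call:
move_arm(
  commands="0.0 0 0 0.1 0; 0.0 0 0 0.2 0; 0.0 0 0 0.3 0; 0.0 0 0 0.3833 0; 0.0 0 0 0.4233 0",
)

```text
time: 7.68
eef_pos: [0.5434, 0.0917, 0.135]
ee_rot: [3.141, -0.004, -3.044]
force: [0.4, -0.1, -2.2]
opening: 0.0081
grasp_force: 25.0
```

In the tool's units: 0.006 m / 0.3 = 0.02, 0.004 m / 0.3 = 0.0133.

Call:
move_arm(
  commands="0.0 0 0 0 0; 0.0 0 0 0.0067 0; 0.0 0 0 0.0133 0; 0.0 0 0 0.02 0; 0.0 0 0 0.02 0",
)

```text
time: 8.1
eef_pos: [0.5452, 0.0904, 0.1328]
ee_rot: [3.142, 0.001, -3.045]
force: [-1.0, -0.1, -3.4]
opening: 0.0078
grasp_force: 25.0
```

In the tool's units: 0.002 m / 0.3 = 0.0067, 0.001 m / 0.3 = 0.0033.

Call:
move_arm(
  commands="0.0 0 0 0 0; 0.0 0 0 0.0033 0; 0.0 0 0 0.0033 0; 0.0 0 0 0.0067 0; 0.0 0 0 0.0067 0",
)

```text
time: 8.52
eef_pos: [0.5452, 0.0901, 0.1304]
ee_rot: [3.142, 0.0, -3.045]
force: [-0.9, 0.8, -1.4]
opening: 0.0081
grasp_force: 25.0
```

In the tool's units: 0.001 m / 0.3 = 0.0033.

Call:
move_arm(
  commands="0.0 0 0 0.0033 0; 0.0 0 0 0.0033 0; 0.0 0 0 0.0033 0",
)

```text
time: 8.77
eef_pos: [0.5452, 0.0902, 0.1303]
ee_rot: [3.142, 0.001, -3.045]
force: [-3.2, -0.6, 9.3]
opening: 0.008
grasp_force: 25.0
```

In the tool's units: 0.012 m / 0.3 = 0.04, 0.008 m / 0.3 = 0.0267.

Call:
move_arm(
  commands="0.012 0 0 0 0; 0.014 0 0.0067 -0.0033 0; 0.016 0 0.0133 -0.0033 0; 0.018 0 0.0267 -0.0033 0; 0.02 0 0.04 -0.0033 0",
)

```text
time: 9.18
eef_pos: [0.5439, 0.1025, 0.1302]
ee_rot: [3.141, -0.0, -3.045]
force: [0.4, -0.9, -0.3]
opening: 0.0189
grasp_force: 0.1
```

In the tool's units: 0.025 m / 0.3 = 0.0833, 0.02 m / 0.3 = 0.0667.

Call:
move_arm(
  commands="0.021 0 0.0167 0 0; 0.022 0 0.0333 0 0; 0.023 0 0.05 0 0; 0.024 0 0.0667 0 0; 0.025 0 0.0833 0 0",
)

```text
time: 9.6
eef_pos: [0.5414, 0.1277, 0.1302]
ee_rot: [3.141, -0.0, -3.045]
force: [0.6, -0.5, 0.3]
opening: 0.0247
grasp_force: 0.1
```

In the tool's units: 0.02 m / 0.3 = 0.0667, 0.018 m / 0.3 = 0.06.

Call:
move_arm(
  commands="0.026 0 0.0167 0 0; 0.027 0 0.0333 0 0; 0.028 0 0.0467 0 0; 0.03 0 0.06 0 0; 0.03 0 0.0667 0 0",
)

```text
time: 10.02
eef_pos: [0.5395, 0.1474, 0.1302]
ee_rot: [3.141, 0.0, -3.045]
force: [-0.0, -0.2, -0.8]
opening: 0.0296
grasp_force: 0.0
```

```bash
cat > seg.py <<'E'
from h import *
rel(.545,.09,.13,185.5)
E
python3 seg.py
```

```text
t 10.02 tcp [0.5395 0.1474 0.1302] rpy [ 3.1415e+00  1.0000e-04 -3.0450e+00] F [-0.04 -0.17 -0.84] op 0.0296 gf 0.0 q [ 0.15  0.48  1.8   0.    0.86 -1.52]
tool shift x 0.0001 y -0.0577 z 0.0002 twist 0.04
```

In the tool's units: 0.006 m / 0.3 = 0.02, 0.004 m / 0.3 = 0.0133.

Call:
move_arm(
  commands="0.03 0 0.0067 0 0; 0.03 0 0.0133 0 0; 0.03 0 0.02 0 0; 0.03 0 0.02 0 0; 0.03 0 0.02 0 0",
)

```text
time: 10.43
eef_pos: [0.539, 0.1529, 0.1302]
ee_rot: [3.142, 0.0, -3.045]
force: [0.3, 0.0, -0.4]
opening: 0.0301
grasp_force: 0.0
```

In the tool's units: -0.008 m / 0.3 = -0.0267, -0.004 m / 0.3 = -0.0133.

Call:
move_arm(
  commands="0.035 0 -0.0133 0 0; 0.037 0 -0.0267 0 0; 0.038 0 -0.0267 0 0; 0.038 0 -0.0267 0 0; 0.038 0 -0.0267 0 0",
)

```text
time: 10.85
eef_pos: [0.5398, 0.1448, 0.1302]
ee_rot: [3.141, 0.0, -3.046]
force: [-0.0, 0.5, -0.5]
opening: 0.0381
grasp_force: 0.0
```

```bash
cat >> seg.py <<'E'
import cv2
s=env.get_image("scene")
cv2.imwrite("pics/s_%d.png"%int(env.get_obs()["time"]*100),crop(s,170,60,200,150,4))
cv2.imwrite("pics/last.png",crop(s,170,60,200,150,4))
# predicted leaning screen corners vs image: white/grey brightness along lines
E
python3 seg.py
```

```text
t 10.85 tcp [0.5398 0.1448 0.1302] rpy [ 3.1415e+00  1.0000e-04 -3.0456e+00] F [-0.02  0.47 -0.49] op 0.0381 gf 0.0 q [ 0.14  0.48  1.8   0.    0.86 -1.52]
tool shift x 0.0000 y -0.0550 z 0.0002 twist 0.00
```

In the tool's units: -0.11 m / 0.3 = -0.3667, -0.08 m / 0.3 = -0.2667.

Call:
move_arm(
  commands="0.038 0 0 -0.0333 0; 0.038 0 0 -0.0833 0; 0.038 0 0 -0.1667 0; 0.038 0 0 -0.2667 0; 0.038 0 0 -0.3667 0",
)

```text
time: 11.32
eef_pos: [0.5394, 0.145, 0.242]
ee_rot: [3.142, -0.0, -3.045]
force: [0.2, -0.0, -0.2]
opening: 0.038
grasp_force: 0.0
```

In the tool's units: -0.18 m / 0.3 = -0.6, -0.15 m / 0.3 = -0.5, 35 degrees / 90 = 0.3889.

Call:
move_arm(
  commands="0.06 0 -0.1167 -0.0333 0.0778; 0.07 0 -0.2333 -0.0333 0.1556; 0.08 0 -0.3667 -0.0333 0.2333; 0.08 0 -0.5 -0.0333 0.3111; 0.08 0 -0.6 -0.0333 0.3889",
)

```text
time: 11.73
eef_pos: [0.557, -0.0367, 0.2512]
ee_rot: [3.141, 0.001, 2.621]
force: [0.8, -0.5, 0.3]
opening: 0.066
grasp_force: 0.0
```

```bash
sed -i 's/^rel.*/rel(.558,-.144,.24,90.6)/' seg.py; python3 seg.py
```

```text
t 11.73 tcp [ 0.557  -0.0367  0.2512] rpy [3.1415e+00 1.0000e-03 2.6208e+00] F [ 0.83 -0.46  0.25] op 0.066 gf 0.0 q [-0.18  0.35  1.66 -0.    1.14 -1.23]
tool shift x -0.0543 y -0.0926 z 0.0112 twist 59.56
```

View pics/last.png

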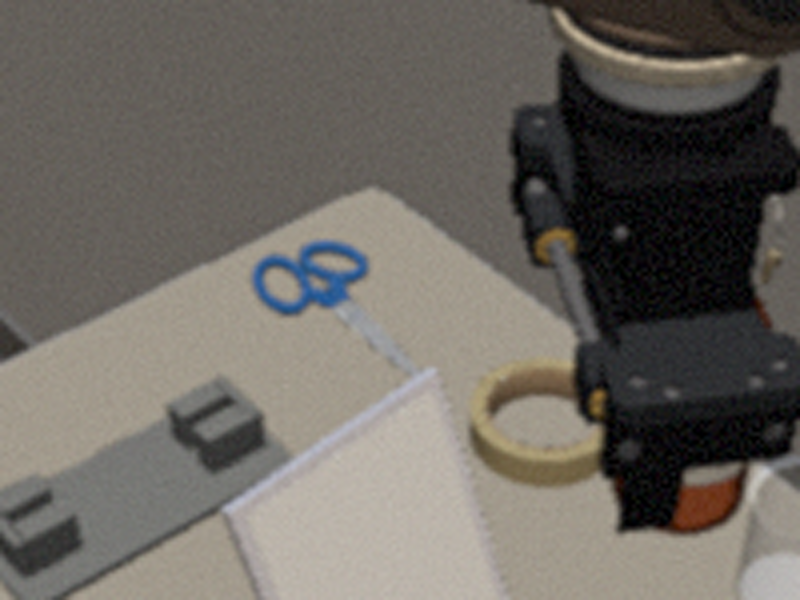

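The screen leans back; its upper corners are at (228,512) and (435,372) in the crop. On to the tab.

In the tool's units: -0.092 m / 0.3 = -0.3067, -0.072 m / 0.3 = -0.24, 35 degrees / 90 = 0.3889.

Call:
move_arm(
  commands="0.08 -0.0367 -0.06 0 0.0778; 0.08 -0.0733 -0.12 0 0.1556; 0.08 -0.11 -0.18 0 0.2333; 0.08 -0.1467 -0.24 0 0.3111; 0.08 -0.18 -0.3067 0 0.3889",
)

```text
time: 12.2
eef_pos: [0.5589, -0.1417, 0.251]
ee_rot: [3.141, 0.0, 2.011]
force: [0.9, 0.3, 0.9]
opening: 0.0799
grasp_force: 0.0
```

In the tool's units: 24.6 degrees / 90 = 0.2733.

Call:
move_arm(
  commands="0.08 0 0 0 0.0778; 0.08 0 0 0 0.1556; 0.08 0 0 0 0.2333; 0.08 0 0 0 0.2733; 0.08 0 0 0 0.2733",
)

```text
time: 12.62
eef_pos: [0.5588, -0.1408, 0.2509]
ee_rot: [3.141, 0.0, 1.584]
force: [1.3, 0.3, -0.1]
opening: 0.0801
grasp_force: 0.0
```

Run:
```python
from h import *
rel(.559,-.144,.2,90.6)
for p in((228,512),(435,372)): print("top corner",ray("scene",170+p[0]/4,60+p[1]/4,.157).round(4))
c,s=np.cos(np.radians(5.5)),np.sin(np.radians(5.5))
for k in(-.075,.075): print("pred", np.round([.5418+k*c-.036*s,.1114+k*s+.036*c],4))
import cv2
f=env.get_image("scene"); cv2.imwrite("pics/x.png",f[:,:,::-1])
# finger/tab: print predicted pixels and dark mask bounding near the tab
t=env.get_image("top")
for n,i in(("top",t),("scene",f)):
    p=proj(n,[.559,-.144,.165]); print(n,p)
    g=i.mean(2).astype(int); u,v=p.astype(int); print(g[v-8:v+9,u-12:u+13:1])
```

```text
t 12.62 tcp [ 0.5588 -0.1408  0.2509] rpy [3.1411e+00 1.0000e-04 1.5842e+00] F [ 1.3   0.3  -0.09] op 0.0801 gf 0.0 q [-0.36  0.37  1.62  0.    1.15 -0.37]
tool shift x -0.0032 y 0.0002 z 0.0509 twist 0.17
top corner [0.4643 0.1394 0.157 ]
top corner [0.6111 0.1538 0.157 ]
pred [0.4637 0.14  ]
pred [0.613  0.1544]
top [389.36635945 203.87273141]
[[29 32 35 35 36 39 42 44 46 49 51 52 57 57 59 63 62 63 64 64 66 64 64 64
  65]
 [32 31 35 36 38 41 46 47 48 52 53 55 60 60 61 62 62 63 66 64 66 64 69 65
  66]
 [32 35 39 40 43 45 45 45 50 52 55 58 59 60 62 63 64 65 66 63 66 63 65 67
  67]
 [34 35 39 40 42 45 45 50 52 53 56 56 58 63 63 64 64 61 64 64 64 63 66 66
  67]
 [36 34 40 43 43 47 49 52 53 55 56 58 59 63 63 63 64 64 65 68 65 65 68 66
  66]
 [38 38 42 41 47 49 51 51 52 57 57 59 61 64 63 65 66 62 62 65 66 63 67 65
  66]
 [36 39 42 44 47 51 51 51 54 58 59 59 63 62 63 64 64 65 65 63 65 67 65 66
  66]
 [40 42 46 47 49 52 54 56 58 57 59 60 64 64 62 65 64 65 67 65 66 66 67 67
  67]
 [40 45 45 47 51 52 53 56 58 58 59 60 61 63 61 63 65 62 68 64 68 67 64 68
  67]
 [44 46 48 50 50 53 53 56 57 59 
[... 1728 characters left out ...]
22  25  34  35  26  22  28  32  51  77
  108 116 120 121 116 116 120]
 [190 165 128  76  32  11  11   0  22  14  32  33  34  30  27  25  23  56
   99 111 117 121 117 116 114]
 [191 157 110  54  27  11  11   2  14  19  23  19  30  33  29  22  30  52
  103 115 119 118 116 120 116]
 [186 166 110  46  12  16   1   5   8   2  20  20  19  34  26  25  30  73
  105 116 119 119 117 117 113]
 [181 159 111  42   9   0   2   9  16  12  14  21  26  24  20  22  40  84
  113 120 125 119 120 116 119]
 [176 146  85  32  16   8  19  21  23  20   5   6  13  15   7   6  46  88
  115 118 120 120 119 119 118]
 [158 117  63  18  10  11  21   4  21   2   4  20  14  13   8  17  52 101
  117 120 117 118 117 120 116]]
```

In the tool's units: 0.1 m / 0.3 = 0.3333, -0.003 m / 0.3 = -0.01.

Call:
move_arm(
  commands="0.08 -0.01 0 0.1 0; 0.08 -0.01 0 0.2 0; 0.08 -0.01 0 0.2667 0; 0.08 -0.01 0 0.3167 0; 0.08 -0.01 0 0.3333 0",
)

```text
time: 13.13
eef_pos: [0.558, -0.1435, 0.1482]
ee_rot: [-3.139, -0.001, 1.589]
force: [-0.6, 0.5, -0.3]
opening: 0.0799
grasp_force: 0.0
```

In the tool's units: 0.018 m / 0.3 = 0.06, 0.015 m / 0.3 = 0.05.

Call:
move_arm(
  commands="0.08 0 0 0.0167 0; 0.08 0 0 0.0333 0; 0.08 0 0 0.05 0; 0.08 0 0 0.06 0; 0.06 0 0 0.06 0",
)

```text
time: 13.55
eef_pos: [0.5588, -0.1439, 0.132]
ee_rot: [-3.141, -0.0, 1.587]
force: [0.7, -0.6, -0.1]
opening: 0.077
grasp_force: 0.0
```

Call:
move_arm(
  commands="0.02 0 0 0 0; 0.0 0 0 0 0; 0.0 0 0 0 0; 0.0 0 0 0 0; 0.0 0 0 0 0",
  force=40,
)

```text
time: 13.97
eef_pos: [0.5589, -0.1439, 0.1324]
ee_rot: [3.141, 0.0, 1.587]
force: [-0.0, -0.4, -0.2]
opening: 0.0454
grasp_force: 0.0
```

Call:
move_arm(
  commands="0.0 0 0 0 0; 0.0 0 0 0 0; 0.0 0 0 0 0; 0.0 0 0 0 0; 0.0 0 0 0 0",
)

```text
time: 14.38
eef_pos: [0.5587, -0.1439, 0.1322]
ee_rot: [-3.141, -0.0, 1.587]
force: [-1.5, -1.1, 2.6]
opening: 0.0135
grasp_force: 40.0
```

In the tool's units: -0.016 m / 0.3 = -0.0533, -0.012 m / 0.3 = -0.04.

Call:
move_arm(
  commands="0.0 0 0 0 0; 0.0 0 -0.0133 0 0; 0.0 0 -0.0267 0 0; 0.0 0 -0.04 0 0; 0.0 0 -0.0533 0 0",
)

```text
time: 14.8
eef_pos: [0.5434, -0.1441, 0.1322]
ee_rot: [3.14, 0.0, 1.587]
force: [6.5, 0.7, -3.5]
opening: 0.0136
grasp_force: 40.0
```

In the tool's units: -0.019 m / 0.3 = -0.0633, -0.015 m / 0.3 = -0.05.

Call:
move_arm(
  commands="0.0 0 -0.0167 0 0; 0.0 0 -0.0333 0 0; 0.0 0 -0.05 0 0; 0.0 0 -0.0633 0 0; 0.0 0 -0.0633 0 0",
)

```text
time: 15.22
eef_pos: [0.5243, -0.1444, 0.1322]
ee_rot: [3.139, 0.0, 1.587]
force: [8.2, 2.3, -6.7]
opening: 0.0135
grasp_force: 40.0
```

Call:
move_arm(
  commands="0.0 0 0 0 0; 0.0 0 0 0 0; 0.0 0 0 0 0; 0.0 0 0 0 0; 0.0 0 0 0 0",
)

```text
time: 15.63
eef_pos: [0.5248, -0.1444, 0.1322]
ee_rot: [3.139, 0.0, 1.587]
force: [7.6, 1.6, -5.0]
opening: 0.0134
grasp_force: 40.0
```

Run:
```python
from h import *
import cv2
rel(.5237,-.144,.132,90.9)
f=env.get_image("scene").mean(2).astype(int);t=env.get_image("top")
for nm,a in (("screen now",f),):
    b=cv2.imread("pics/x.png")[:,:,::-1].mean(2).astype(int)
    # the screen region and the vials, before vs now
    for X,n in(([.5387,.147,.157],"screen top"),([.4637,.14,.157],"corner"),([.613,.1544,.157],"corner2"),([.4694,-.0608,.038],"vial near"),([.6325,-.0714,.038],"vial far")):
        u,v=proj("scene",X).astype(int);d=abs(a[v-9:v+10,u-9:u+10]-b[v-9:v+10,u-9:u+10]);print(n,(u,v),d.mean().round(1),d.max(),a[v-3:v+4,u-3:u+4].max())
```

```text
t 15.63 tcp [ 0.5248 -0.1444  0.1322] rpy [3.1389e+00 2.0000e-04 1.5867e+00] F [ 7.58  1.63 -4.98] op 0.0134 gf 40.00056803226471 q [-0.39  0.46  1.84  0.    0.84 -0.41]
tool shift x 0.0004 y -0.0011 z 0.0002 twist 0.01
screen top (np.int64(254), np.int64(169)) 14.3 24 214
corner (np.int64(226), np.int64(187)) 12.1 23 211
corner2 (np.int64(279), np.int64(152)) 46.1 147 214
vial near (np.int64(292), np.int64(284)) 13.1 21 231
vial far (np.int64(354), np.int64(245)) 119.4 206 38
```

Run:
```python
from h import *
import cv2
a=env.get_image("scene").mean(2).astype(int);b=cv2.imread("pics/x.png").mean(2).astype(int)
print(a[143:162:2,266:294:2]);print(b[143:162:2,266:294:2])
t=env.get_image("top").mean(2).astype(int)
for X in([.4694,-.0608,.038],[.6325,-.0714,.038]):
    u,v=proj("top",X).astype(int);print(t[v-5:v+6,u-5:u+6].max())
```

```text
[[179 175 177 175 116  45  46  44  39  32  23  31  28  28]
 [179 173 175 177 166  62  31  45  48  48  37  29  28  29]
 [178 178 169 171 171 134  56  45  40  47  47  49  31  31]
 [168 170 175 176 175 177 129  53  45  51  50  60  78  62]
 [178 153 173 179 179 177 182 134  62  43  48  71  88  97]
 [175 173 171 162 193 212 200 171 160 113  58  68  84  63]
 [173 174 175 202 211 195 193 180 174 177 161 105  49  27]
 [171 186 206 203 191 192 194 180 175 175 176 180 163 129]
 [196 208 194 193 195 204 198 190 167 175 179 172 169 118]
 [202 187 192 204 210 206 207 196 187 173 172 172 166  96]]
[[162 160 160 157 160 162 161 160 161 162 160 160 161 160]
 [163 163 162 160 162 160 164 158 164 158 158 164 158 159]
 [162 166 156 155 160 162 162 163 163 163 163 160 161 163]
 [146 151 161 158 159 162 159 160 162 162 163 158 160 161]
 [159 140 164 170 161 163 169 161 163 161 162 158 161 165]
 [162 162 154 154 176 195 185 160 159 159 159 159 159 160]
 [156 159 163 184 195 178 177 170 163 163 158 160 141 154]
 [160 173 188 185 177 177 180 165 165 164 164 160 157 144]
 [185 190 177 179 187 188 188 172 150 162 163 156 154 107]
 [183 175 179 188 192 191 187 184 171 158 166 159 152  88]]
210
211
```

The screen's corner hasn't moved; only the gripper now covers the background behind it. Both vial caps still show bright at their places. Handing in.

```bash
python3 -c "
from rig import env
print(env.close_job())"
```

```text
the job is handed in; nothing more can be done
None
```

I handed the job in at about 16 s. By my measurements the screen leans on its rest, the fingers hold the shutter at about 34 mm of travel (half is 35 mm), and both vial caps still show at their places; the judge's result was not shown.

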